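# Rack plaster tablets in the thickness gauge and shut the keeper

## Task

Take the three plaster tablets off the drying board and drop each, on its long edge, into the slot of the leaning plywood gauge rack that narrows to its own thickness (thinnest in the narrowest slot, thickest in the widest), so that it stands fully home on the slot floor. When all three are in, swing the steel keeper bar by its wooden knob over their tops until it is fully shut, let go, and leave the other things on the table where they are.

Things in the scene. Friction and masses are not known exactly. Their poses are not given: they have to be found in the camera images.
- tablet_thin: cream plaster tablet, leaf outline on its faces: 100 mm long, 90 mm high, 12 mm thick; only the thickness tells it from the other two. Origin at its centre; x = through the thickness, y = along the length, z = height. Starts standing on a long edge on the drying board (top edge 105 mm above the table), in any of the three places. Faces and edges are alike: it may be turned end for end
- tablet_mid: cream plaster tablet, leaf outline on its faces: 100 mm long, 90 mm high, 18 mm thick; only the thickness tells it from the other two. Origin at its centre; x = through the thickness, y = along the length, z = height. Starts standing on a long edge on the drying board (top edge 105 mm above the table), in any of the three places. Faces and edges are alike: it may be turned end for end
- tablet_thick: cream plaster tablet, leaf outline on its faces: 100 mm long, 90 mm high, 24 mm thick; only the thickness tells it from the other two. Origin at its centre; x = through the thickness, y = along the length, z = height. Starts standing on a long edge on the drying board (top edge 105 mm above the table), in any of the three places. Faces and edges are alike: it may be turned end for end
- gauge: plywood block with three slots, 230 mm (x) by 140 mm (y), fixed on a stand, leaning 25 degrees towards the robot. Origin mid-floor, in the middle slot; z = out of the slots (25 degrees from vertical): insert along -z, tool tilted; x = up the slope, along the row (slots 70 mm apart); y = along the slots. Seated tablets' tops are 90 mm along z from the floor, 42 mm clear of the block
- board: wooden drying board, fixed, 270 by 140 mm, upper face 15 mm above the table, low ribs (8 mm) between its three places, which lie 75 mm apart along its x at about -175, -100 and -25 mm from its origin
- slot_thin (a point): centre of the flat floor of the gauge's lowest, nearest, narrowest slot, axes as the gauge's. 15 mm wide along x, 112 mm long along y between end walls. The straight throat is 30 mm deep from the floor; above it sloping guides widen to a 35 mm mouth 48 mm above the floor (height of the end walls). A thicker tablet stops at the guides and stands proud
- slot_mid (a point): centre of the flat floor of the gauge's middle slot, axes as the gauge's. 21 mm wide along x, 112 mm long along y between end walls. The straight throat is 30 mm deep from the floor; above it sloping guides widen to a 41 mm mouth 48 mm above the floor (height of the end walls). A thicker tablet stops at the guides and stands proud
- slot_thick (a point): centre of the flat floor of the gauge's highest, farthest, widest slot, axes as the gauge's. 27 mm wide along x, 112 mm long along y between end walls. The straight throat is 30 mm deep from the floor; above it sloping guides widen to a 47 mm mouth 48 mm above the floor (height of the end walls). A thicker tablet stops at the guides and stands proud
- keeper_knob (a point): centre of the dark wooden drum knob on the keeper, 28 mm diameter, 30 mm wide, axis along the gauge's x: pinch its flat ends. 139 mm from the hinge line, on a 10 mm stem 38 mm beyond the steel cross bar (10 mm thick, 242 mm along x). Shut: bar 7 mm above the seated tablets' tops, knob 133 mm along z above the slot floors and 7 mm to the -y side of their middle
- keeper_hinge (a point): fixed point on the keeper's hinge line, level with the knob along the gauge's x; the line runs along the gauge's x, on its +y side (74 mm from the middle, 20 mm above the slot floors)
- keeper (a joint): keeper angle in rad: 0 = fully shut over the tablets (end stop); starts open at 1.1 to 1.45, swung to the gauge's +y side (end stop 1.5). Opens by turning about the gauge's -x axis. The stiff hinge stays where it is left; moving the knob takes about 1 to 4 N
There are look-alikes about, which are no part of the job. What is shaped like the tablet_thick but yellow is not meant.

How it is judged (in metres and radians):
On the way, in this order (a step that is already met when the one before it is completed fails the run):
1. one tablet stands home in its own slot (((z of tablet_thin in the frame of slot_thin between 0.04 and 0.05 m and angle between the z axis of tablet_thin and the z axis of gauge, either way round below 0.17 rad and angle between the x axis of tablet_thin and the x axis of gauge, either way round below 0.2 rad and x of tablet_thin in the frame of slot_thin between -0.012 and 0.012 m and y of tablet_thin in the frame of slot_thin between -0.012 and 0.012 m and linear speed of tablet_thin below 0.03 m/s) or (z of tablet_mid in the frame of slot_mid between 0.04 and 0.05 m and angle between the z axis of tablet_mid and the z axis of gauge, either way round below 0.17 rad and angle between the x axis of tablet_mid and the x axis of gauge, either way round below 0.2 rad and x of tablet_mid in the frame of slot_mid between -0.012 and 0.012 m and y of tablet_mid in the frame of slot_mid between -0.012 and 0.012 m and linear speed of tablet_mid below 0.03 m/s) or (z of tablet_thick in the frame of slot_thick between 0.04 and 0.05 m and angle between the z axis of tablet_thick and the z axis of gauge, either way round below 0.17 rad and angle between the x axis of tablet_thick and the x axis of gauge, either way round below 0.2 rad and x of tablet_thick in the frame of slot_thick between -0.012 and 0.012 m and y of tablet_thick in the frame of slot_thick between -0.012 and 0.012 m and linear speed of tablet_thick below 0.03 m/s))), for 0.2 s.
2. two tablets stand home in their own slots ((((z of tablet_thin in the frame of slot_thin between 0.04 and 0.05 m and angle between the z axis of tablet_thin and the z axis of gauge, either way round below 0.17 rad and angle between the x axis of tablet_thin and the x axis of gauge, either way round below 0.2 rad and x of tablet_thin in the frame of slot_thin between -0.012 and 0.012 m and y of tablet_thin in the frame of slot_thin between -0.012 and 0.012 m and linear speed of tablet_thin below 0.03 m/s) and (z of tablet_mid in the frame of slot_mid between 0.04 and 0.05 m and angle between the z axis of tablet_mid and the z axis of gauge, either way round below 0.17 rad and angle between the x axis of tablet_mid and the x axis of gauge, either way round below 0.2 rad and x of tablet_mid in the frame of slot_mid between -0.012 and 0.012 m and y of tablet_mid in the frame of slot_mid between -0.012 and 0.012 m and linear speed of tablet_mid below 0.03 m/s)) or ((z of tablet_thin in the frame of slot_thin between 0.04 and 0.05 m and angle between the z axis of tablet_thin and the z axis of gauge, either way round below 0.17 rad and angle between the x axis of tablet_thin and the x axis of gauge, either way round below 0.2 rad and x of tablet_thin in the frame of slot_thin between -0.012 and 0.012 m and y of tablet_thin in the frame of slot_thin between -0.012 and 0.012 m and linear speed of tablet_thin below 0.03 m/s) and (z of tablet_thick in the frame of slot_thick between 0.04 and 0.05 m and angle between the z axis of tablet_thick and the z axis of gauge, either way round below 0.17 rad and angle between the x axis of tablet_thick and the x axis of gauge, either way round below 0.2 rad and x of tablet_thick in the frame of slot_thick between -0.012 and 0.012 m and y of tablet_thick in the frame of slot_thick between -0.012 and 0.012 m and linear speed of tablet_thick below 0.03 m/s)) or ((z of tablet_mid in the frame of slot_mid between 0.04 and 0.05 m and angle between the z axis of tablet_mid and the z axis of gauge, either way round below 0.17 rad and angle between the x axis of tablet_mid and the x axis of gauge, either way round below 0.2 rad and x of tablet_mid in the frame of slot_mid between -0.012 and 0.012 m and y of tablet_mid in the frame of slot_mid between -0.012 and 0.012 m and linear speed of tablet_mid below 0.03 m/s) and (z of tablet_thick in the frame of slot_thick between 0.04 and 0.05 m and angle between the z axis of tablet_thick and the z axis of gauge, either way round below 0.17 rad and angle between the x axis of tablet_thick and the x axis of gauge, either way round below 0.2 rad and x of tablet_thick in the frame of slot_thick between -0.012 and 0.012 m and y of tablet_thick in the frame of slot_thick between -0.012 and 0.012 m and linear speed of tablet_thick below 0.03 m/s)))), for 0.2 s.
3. all three tablets stand home in their own slots, the keeper still open (over 0.5 rad) (z of tablet_thin in the frame of slot_thin between 0.04 and 0.05 m and angle between the z axis of each of tablet_thin, tablet_mid, tablet_thick and the z axis of gauge, either way round below 0.17 rad and angle between the x axis of each of tablet_thin, tablet_mid, tablet_thick and the x axis of gauge, either way round below 0.2 rad and x of tablet_thin in the frame of slot_thin between -0.012 and 0.012 m and y of tablet_thin in the frame of slot_thin between -0.012 and 0.012 m and linear speed of each of tablet_thin, tablet_mid, tablet_thick below 0.03 m/s and z of tablet_mid in the frame of slot_mid between 0.04 and 0.05 m and x of tablet_mid in the frame of slot_mid between -0.012 and 0.012 m and y of tablet_mid in the frame of slot_mid between -0.012 and 0.012 m and z of tablet_thick in the frame of slot_thick between 0.04 and 0.05 m and x of tablet_thick in the frame of slot_thick between -0.012 and 0.012 m and y of tablet_thick in the frame of slot_thick between -0.012 and 0.012 m and value of joint keeper above 0.5 rad), for 0.2 s.
At the end, for the whole second after the job is handed in: Each tablet rests in the slot of its thickness: centre 40-50 mm above the slot floor, within 12 mm of the slot's middle both ways, z within 0.17 rad of the gauge's z, x within 0.2 rad of the gauge's x, under 0.03 m/s; keeper within 0.08 rad of shut and still (0.05 rad/s) (z of tablet_thin in the frame of slot_thin between 0.04 and 0.05 m and angle between the z axis of each of tablet_thin, tablet_mid, tablet_thick and the z axis of gauge, either way round below 0.17 rad and angle between the x axis of each of tablet_thin, tablet_mid, tablet_thick and the x axis of gauge, either way round below 0.2 rad and x of tablet_thin in the frame of slot_thin between -0.012 and 0.012 m and y of tablet_thin in the frame of slot_thin between -0.012 and 0.012 m and linear speed of each of tablet_thin, tablet_mid, tablet_thick below 0.03 m/s and z of tablet_mid in the frame of slot_mid between 0.04 and 0.05 m and x of tablet_mid in the frame of slot_mid between -0.012 and 0.012 m and y of tablet_mid in the frame of slot_mid between -0.012 and 0.012 m and z of tablet_thick in the frame of slot_thick between 0.04 and 0.05 m and x of tablet_thick in the frame of slot_thick between -0.012 and 0.012 m and y of tablet_thick in the frame of slot_thick between -0.012 and 0.012 m and value of joint keeper below 0.08 rad and velocity of joint keeper between -0.05 and 0.05 rad/s); the robot touches nothing.
It fails at once if one of the other loose things on the table was moved by more than 30 mm (distance of any of mallet, chisel_a, chisel_b, offcut, brush, cup, waterbottle from where it was at the start of the episode above 0.03 m).
It also fails if it takes over 72 s, if anything falls off the work surface, if the arm or the gripper's body presses on something with over 40 N, if the wrist force passes 120 N, or if a joint passes its speed limit or range.

## Robot

A 6-joint arm with a two-finger parallel gripper is mounted at the origin on the work surface. World frame = base frame: x ahead of the robot, y to its left, z up, the work surface at z = 0. Lengths are in mm, angles in rad, forces in N, time in s.
With the tool pointing down it reaches from about 275 to 750 mm from the base axis. Payload 10.2 kg.
Tool frame: the origin (TCP) lies between the finger pads; the fingertips stand 17 mm ahead of it and the grasp point (between the pads) lies 2 mm behind it; z points along the fingers, y is the line along which they close (so a half turn about z gives the same grasp; the last joint's range is limited). The gripper opens to 85 mm and grips with 20 to 120 N. Pads are 22 mm wide; open, the fingers measure 114 mm over their backs; the gripper's body (76 mm by 85 mm) begins 54 mm behind the grasp point. The pads swing forward as they close: fully open they stand 13 mm farther back than shut.
Start: joints at [-1.467, 0.313, 1.498, -0, 1.331, -0.223], TCP at [168.52, -497.224, 213.094] pointing down, gripper open.
Joint ranges: [-2.94, 2.94], [-0.97, 2.17], [0.19, 2.56], [-1.23, 4.37], [0.02, 3.11], [-2.88, 2.88]. Speed limits (rad/s): [2.39, 2.39, 3.01, 3.14, 3.14, 3.14].

## Interface

Orientations are given as a unit quaternion [w, x, y, z].
In Python, from rig import * gives the robot as it stands.
- The arm moves only by the tool step_arm, never from a script. Its argument "commands" is text: rows parted by semicolons, each of 7 numbers parted by spaces: the opening, from 0 (shut) to 1 (fully open), then the shift along the tool's x, y, z in cm, then the turn, a rotation vector about the tool's x, y, z in rad. In form: hand x y z rx ry rz; .... A call has 1 to 20 rows; each row is the pose to reach, as a shift and turn from the pose commanded when the call began, along the tool's axes at that moment; what a row does not reach only later rows make up. A row lasts 1/12 s, in which the tool goes at most 41.7 mm and 7.16 degrees, less where a joint would pass 70% of its speed; a pose out of reach is approached as far as the arm can. A call with a gripper value outside its range is refused whole. The fingers move at their own pace and stop on an object; "newtons" is the grip in N (left out, the last holds). Time passes only in rows, so rows that repeat a pose let the fingers close. It gives the time, the measured TCP pose, the force, the opening and the grip force at its end, in the units of the state.
- sense(): the state, without advancing time (a new reading comes with each control period).
- capture(name): name is "side" or "top"; returns the picture (480x640x3 uint8, red, green, blue); there is no depth.
- camera_model(name): a dict with "mtx" (3x3 intrinsics, pixels), "eye" and "rotation" of the camera in the world. Camera axes: x right, y down, z forward; pixel columns grow to the right and rows downward; lengths in mm; the calibration is good to about 2 mm. A picture is of the moment at which its call begins. camera_model takes no time and is no camera call.
- finish_job(): hands the job in; it is judged then, once.
Trained networks look in the newest picture that a camera, given by its name, has taken for a name from the list of things; names that differ only in an ending like _2 or _b are one class to them, and where a whole thing is asked for, a point or a joint stands for the part that bears it (a point fixed in the world has none). Each returns a list of dicts, best first, with "score" (0 to 1); they miss things now and then, are a little off and sometimes report something else, mostly with a low value. They report only what shows in the picture. A call takes as long as a camera call. They do not tell look-alikes from the thing itself.
- search_frame(camera, label): "rect" ([centre column, centre row, width, height] in pixels, round what is visible of it).
- trace(camera, label): "mask" (480x640 bool, what is visible of it) and "rect" ([centre column, centre row, width, height] in pixels, round what is visible of it).
- spot_point(camera, label): "xy" ([column, row] in pixels: a listed point, or the origin of a listed thing).
The state is a dict: "time_s": time; "joints": joint angles; "dq": joint speeds; "tau": joint torques, N m; "eef_pos": TCP position; "ee_rot": TCP orientation; "force": force on the tool from outside, world axes, zero at the start; "wrist_torque": the same for the moment, N m; "grip_width": opening from 0.0 (shut) to 1.0 (fully open); "grip_force": force on a finger pad.
Only numpy, scipy, OpenCV 4.12 (cv2) and the standard library are available. Lean on these libraries where they do the work, as an engineer would, in place of code of your own. Each camera call takes 0.05 s, during which the arm holds its last target. There are 200 camera calls.

## Working session

There is one attempt and no reset: what is moved stays moved. The work goes in short steps, Python scripts to look and compute and a tool call to move; the robot and the scene stay as the last step left them, time stands still between calls to the robot, and variables do not carry over. Pictures are saved under pics/ and viewed, at most 10 in all, crops included, and the job is handed in when it is done.

Besides the shell and the picture viewer there is one more tool, called as a command line: name --argument value ..., lists and objects as JSON in quotes. step_arm: Moves the arm, as the interface text tells. Its arguments: {"type":"object","properties":{"commands":{"type":"string"},"newtons":{"type":"number"}},"required":["commands"]}

```bash
mkdir -p pics; ls
python3 - <<'E'
from rig import *
import cv2,numpy as np
for c in ("side","top"):
    im=capture(c); cv2.imwrite(f"pics/{c}0.png",im[:,:,::-1])
    m=camera_model(c); print(c,m)
    for l in ("tablet_thin","tablet_mid","tablet_thick","gauge","board"):
        try: print(l,[(round(d["score"],2),np.round(d["rect"]).tolist()) for d in search_frame(c,l)][:5])
        except Exception as e: print(l,e)
    for l in ("slot_thin","slot_mid","slot_thick","keeper_knob","keeper_hinge","gauge","board","tablet_thin","tablet_mid","tablet_thick"):
        try: print(l,[(round(d["score"],2),np.round(d["xy"],1).tolist()) for d in spot_point(c,l)][:5])
        except Exception as e: print(l,e)
print(sense())
E
```

```text
pics
side {'mtx': array([[601.75194036,   0.        , 321.08020732],
       [  0.        , 601.75194036, 237.98479183],
       [  0.        ,   0.        ,   1.        ]]), 'eye': array([ 474.6108425 , -923.73773248, 1084.71730361]), 'rotation': array([-0.37248523,  0.92396542, -0.07898143,  0.03611907])}
tablet_thin [(0.82, [247.0, 315.0, 22.0, 60.0])]
tablet_mid [(0.9, [278.0, 320.0, 11.0, 61.0])]
tablet_thick [(0.81, [314.0, 315.0, 14.0, 64.0]), (0.63, [401.0, 295.0, 50.0, 48.0]), (0.55, [340.0, 393.0, 40.0, 65.0])]
gauge [(0.81, [282.0, 175.0, 112.0, 122.0])]
board [(0.67, [279.0, 335.0, 134.0, 68.0])]
slot_thin [(0.78, [265.1, 206.2])]
slot_mid [(0.79, [290.5, 199.3]), (0.29, [330.2, 335.7])]
slot_thick [(0.82, [313.2, 185.0])]
keeper_knob [(0.8, [262.0, 120.5])]
keeper_hinge [(0.65, [283.8, 169.5])]
gauge [(0.81, [290.2, 197.8]), (0.59, [282.5, 171.5])]
board [(0.73, [327.7, 336.9])]
tablet_thin [(0.67, [247.3, 319.9])]
tablet_mid [(0.8, [279.0, 319.0])]
tablet_thick [(0.86, [339.2, 393.7]), (0.85, [315.2, 312.3]), (0.62, [395.3, 294.0])]
top {'mtx': array([[443.74220942,   0. 
[... 1060 characters left out ...]
oints': array([-1.46742736e+00,  3.12913176e-01,  1.49768932e+00, -8.51324246e-06,
        1.33100595e+00, -2.23375541e-01]), 'dq': array([ 9.92820068e-04, -5.46548248e-05, -1.81629483e-03, -4.14347325e-04,
       -1.39631455e-03, -3.09741355e-06]), 'tau': array([ 3.45209719e-05, -4.12159038e+01, -2.59902674e+01, -1.47958667e-04,
        3.50818391e-04, -2.43873887e-05]), 'eef_pos': array([ 168.50406894, -497.2321293 ,  213.09145409]), 'ee_rot': array([-8.13205909e-06,  9.86684245e-01,  1.62647473e-01, -3.65373982e-06]), 'force': array([ 0.49272443, -0.67932999, -0.09364978]), 'wrist_torque': array([-0.01835139,  0.0285232 ,  0.02013644]), 'grip_force': 0.0, 'grip_width': 1.0012964295966917}
```

View pics/side0.png

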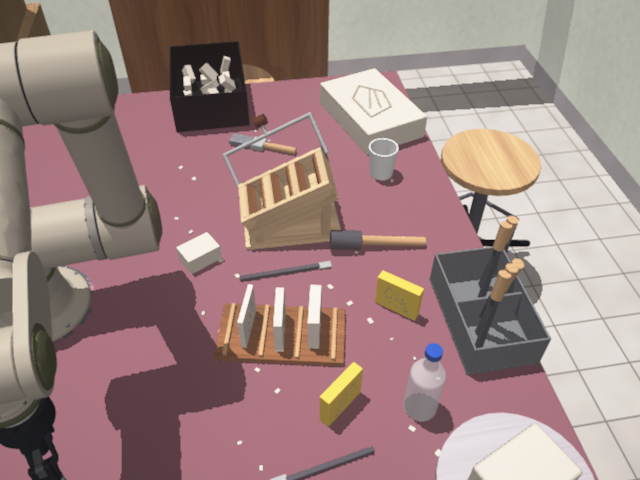

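View pics/top0.png

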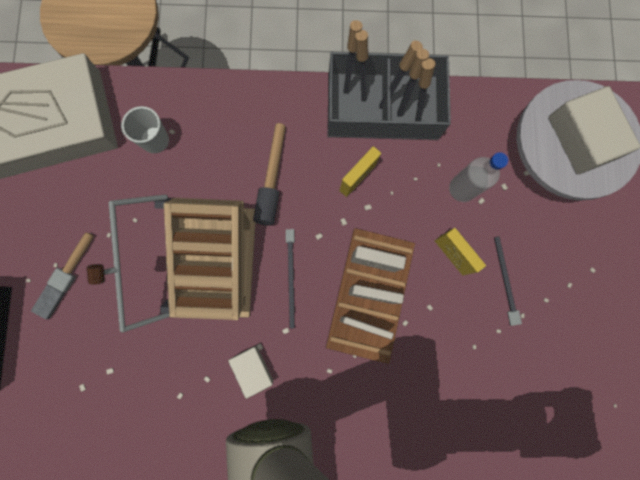

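Top view: the cream tablets stand at about (380,259), (378,294) and (368,327). The look-alikes are the yellow blocks (360,171) and (461,252), plus the cream offcut (250,372). The gauge is at (205,260), with the keeper open to its left and the knob at (96,273).

```bash
cat > h.py <<'E'
from rig import *
import cv2,numpy as np
from scipy.spatial.transform import Rotation as R
from scipy.optimize import minimize,least_squares
def Rq(q): return R.from_quat([q[1],q[2],q[3],q[0]])
CM={c:camera_model(c) for c in("side","top")}
def proj(c,P):
    m=CM[c]; p=Rq(m["rotation"]).inv().apply(np.atleast_2d(P)-m["eye"])@m["mtx"].T
    return p[:,:2]/p[:,2:]
def onplane(c,px,z):
    m=CM[c]; d=Rq(m["rotation"]).apply(np.linalg.inv(m["mtx"])@[*px,1]); return m["eye"]+d*(z-m["eye"][2])/d[2]
def tri(pts):
    A=np.zeros((3,3));b=np.zeros(3)
    for c,px in pts:
        m=CM[c];d=Rq(m["rotation"]).apply(np.linalg.inv(m["mtx"])@[*px,1]);d/=np.linalg.norm(d)
        M=np.eye(3)-np.outer(d,d);A+=M;b+=M@m["eye"]
    return np.linalg.solve(A,b)
def box(x,y,yaw,t,L=100,z0=15,z1=105):
    c=np.array([[sx*t/2,sy*L/2] for sx in(-1,1) for sy in(-1,1)])@R.from_euler('z',yaw).as_matrix()[:2,:2].T+[x,y]
    return np.vstack([np.c_[c,np.full(4,z0)],np.c_[c,np.full(4,z1)]])
LEAN=np.radians(25)
def gframe(p):  # p=x,y,z,yaw
    return R.from_euler('z',p[3])*R.from_euler('y',-LEAN),np.array(p[:3])
def g2w(p,P):
    r,o=gframe(p); return r.apply(np.atleast_2d(P))+o
E
python3 - <<'E'
from h import *
for a,b in (((207.6,288.6),(265.1,206.2)),((207.1,256.8),(290.3,198.5)),((206.3,221.5),(313.2,185)),((97.8,272.9),(262,120.5)),((164.7,258.3),(283.8,169.5))):
    P=tri([("top",a),("side",b)]); print(P.round(1), proj("top",P).round(1),proj("side",P).round(1))
for px in((380,259),(378,294),(368,327)): print(onplane("top",px,105).round())
top=cv2.imread("pics/top0.png");side=cv2.imread("pics/side0.png")
A=cv2.resize(top[220:365,320:425],None,fx=3.8,fy=3.8,interpolation=2)
B=cv2.resize(side[275:370,210:355],None,fx=2.7,fy=2.7,interpolation=2)
o=np.zeros((560,800,3),np.uint8);o[:A.shape[0],:A.shape[1]]=A;o[:B.shape[0],405:405+B.shape[1]]=B[:,:395]
cv2.imwrite("pics/c1.png",o)
A=cv2.resize(top[180:345,80:265],None,fx=2.6,fy=2.6,interpolation=2)
B=cv2.resize(side[110:255,215:345],None,fx=2.4,fy=2.4,interpolation=2)
o=np.zeros((560,800,3),np.uint8);o[:A.shape[0],:A.shape[1]]=A;o[:B.shape[0],485:485+B.shape[1]]=B
cv2.imwrite("pics/c2.png",o)
E
```

```text
[532.5 171.3  67.3] [[207.7 287.6]] [[264.3 206.3]]
[596.  172.6  82.2] [[207.1 255.9]] [[289.5 198.6]]
[657.  169.  121.8] [[206.3 222.7]] [[314.1 184.8]]
[550.4 330.9 208.7] [[ 97.9 271.6]] [[261.1 120.6]]
[589.4 248.  113.6] [[164.8 256.5]] [[282.4 169.7]]
[ 594. -176.  105.]
[ 525. -172.  105.]
[ 460. -152.  105.]
```

View pics/c1.png

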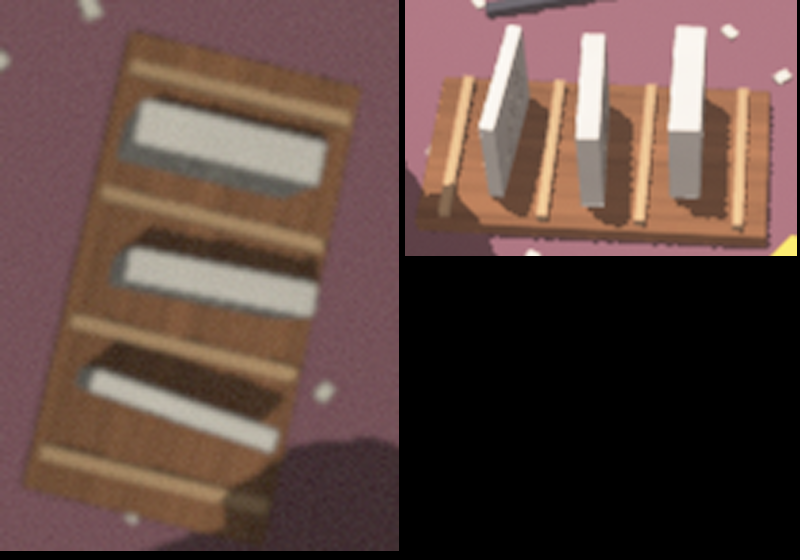

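View pics/c2.png

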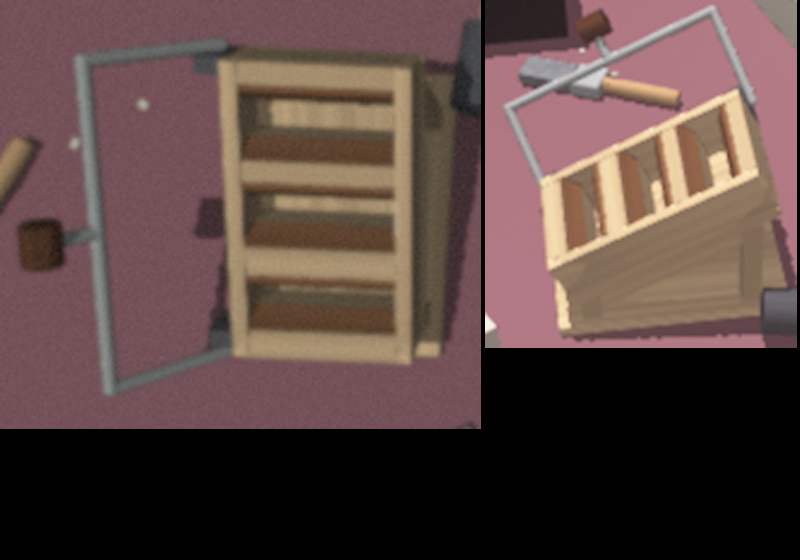

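Top view: tablets from far to near are thick, mid and thin. The gauge rims are clear in both crops. I'll fit the gauge and the tablets.

Run:
```python
from h import *
C=np.array([[115,70,48],[115,-70,48],[-115,-70,48],[-115,70,48]])
t=np.array([(222,62),(417,66),(410,362),(237,355)])/2.6+[80,180]
s=(np.array([(742,92),(758,175),(553,270),(543,180)])-[485,0])/2.4+[215,110]
def res(p):
    return np.r_[(proj("top",g2w(p,C))-t).ravel(),(proj("side",g2w(p,C))-s).ravel()]
f=least_squares(res,[596,172,85,0],loss='soft_l1'); print("gauge",f.x.round(3)); print(res(f.x).reshape(2,4,2).round(1).tolist())
p=f.x
for n,P in (("thin",[-70,0,0]),("mid",[0,0,0]),("thick",[70,0,0])):
    w=g2w(p,P)[0]; print(n,w.round(1),proj("top",w).round(1),proj("side",w).round(1))
# keeper: angle a & knob x offset
def knob(a,kx):
    # shut: rel hinge = (-81,113); opening about -x turns +z toward +y
    v=np.array([0,-81,113.]); v=R.from_rotvec([-a,0,0]).apply(v); return np.array([kx,74,20])+v
kt,ks=np.array([97,272.9]),np.array([262,120.5])
f2=least_squares(lambda q:np.r_[proj("top",g2w(p,knob(*q)))[0]-kt,proj("side",g2w(p,knob(*q)))[0]-ks],[1.3,0]); print("keeper a,kx",f2.x,f2.fun, g2w(p,knob(*f2.x)), "shut",g2w(p,knob(0,f2.x[1])))
# tablets
ims={c:cv2.imread(f"pics/{c}0.png").astype(int) for c in CM}
gs={}
for c in ims:
    hsv=cv2.cvtColor(ims[c].astype(np.uint8),cv2.COLOR_BGR2HSV); gs[c]=((hsv[...,1]<50)&(hsv[...,2]>60)).astype(np.uint8)
big={c:cv2.GaussianBlur(cv2.resize(gs[c]*255,None,fx=4,fy=4,interpolation=1),(0,0),2) for c in gs}
for n,x,y,yaw,t in(("thick",594,-176,-.2,24),("mid",525,-172,-.15,18),("thin",460,-152,-.25,12)):
    def cost(q,c2=("top","side")):
        e=0
        for c in c2:
            P=box(*q); h=cv2.convexHull((proj(c,P)*4+1.5).round().astype(np.int32)).reshape(-1,2)
            m=np.zeros(big[c].shape,np.uint8); cv2.fillConvexPoly(m,(h).astype(np.int32),255)
            lo=proj(c,box(x,y,yaw,50,130)).min(0)*4; hi=proj(c,box(x,y,yaw,50,130)).max(0)*4
            sl=np.s_[int(lo[1]):int(hi[1]),int(lo[0]):int(hi[0])]
            e+=np.abs(m[sl].astype(float)-big[c][sl]).sum()/255/16
        return e
    for cams in(("top","side"),):
        best=min((minimize(lambda q:cost(q,cams),[x,y,yw,t],method="Nelder-Mead",options=dict(initial_simplex=np.array([[x,y,yw,t]]*5)+np.vstack([np.zeros(4),np.diag([6,6,.12,4])]),maxiter=250)) for yw in(yaw,yaw+.1)),key=lambda r:r.fun)
        print(n,cams,best.x.round(3),round(best.fun,1))
```

```text
gauge [ 5.97599e+02  1.66909e+02  9.01030e+01 -3.40000e-02]
[[[-1.0, -2.7], [0.4, 0.1], [1.8, -0.2], [-2.3, -1.2]], [[-1.5, -0.9], [0.4, 2.1], [-2.4, 1.3], [-0.8, 0.0]]]
thin [534.2 169.1  60.5] [[209.5 287. ]] [[265.2 208.8]]
mid [597.6 166.9  90.1] [[209.2 254.7]] [[290.4 197.7]]
thick [661.  164.7 119.7] [[208.8 221. ]] [[316.1 186.4]]
keeper a,kx [ 1.3462294  -0.58641229] [ 0.3550077  -1.05215206 -0.91422986  1.36000865] [[550.34473966 334.75571977 202.3547157 ]] shut [[540.65199062 161.86139542 210.39416026]]
thick ('top', 'side') [ 5.99710e+02 -1.75715e+02 -2.05000e-01  2.33160e+01] 179.9
mid ('top', 'side') [ 5.26227e+02 -1.71073e+02 -1.66000e-01  1.67090e+01] 174.0
thin ('top', 'side') [ 4.60168e+02 -1.49520e+02 -2.89000e-01  1.13050e+01] 209.8
```

Run:
```python
from h import *
ims={c:cv2.imread(f"pics/{c}0.png") for c in CM}
def rect(x,w,z,L=56): return [[x-w/2,-L,z],[x+w/2,-L,z],[x+w/2,L,z],[x-w/2,L,z]]
o=np.zeros((600,800,3),np.uint8)
def draw(c,x0,x1,y0,y1,f,p,ox):
    A=cv2.resize(ims[c][y0:y1,x0:x1],None,fx=f,fy=f,interpolation=2)
    for P,col in [(rect(0,230,48,70),(0,0,255))]+[(rect(k*70,41+6*k,48),(255,0,0)) for k in(-1,0,1)]+[(rect(k*70,21+6*k,0),(0,255,0)) for k in(-1,0,1)]:
        q=((proj(c,g2w(p,P))-[x0,y0]+.5)*f); cv2.polylines(A,[q.round().astype(np.int32)],True,col,1)
    o[:A.shape[0],ox:ox+A.shape[1]]=A
p=[597.6,167,90.1,-.034]
draw("top",150,265,185,335,3.9,p,0); draw("side",230,345,145,255,2.95,p,455)
cv2.imwrite("pics/c3.png",o)
```

```text
(no output)
```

View pics/c3.png

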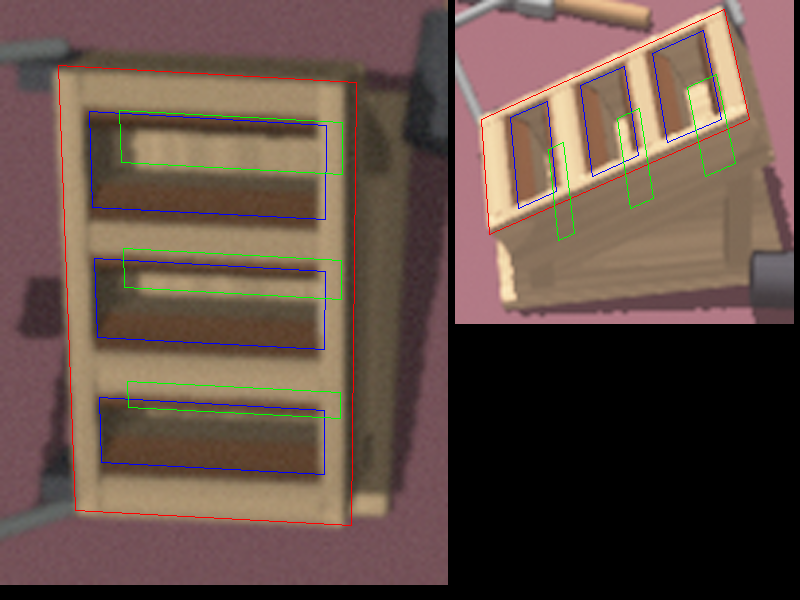

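Red and blue outlines sit on the rack's rim and mouths to within about 2–3 mm in both views, so the gauge pose is good. Thick goes first, then mid, then thin.

```bash
cat >> h.py <<'E'
G=[597.6,168,90,-.028]
def Rtab(yaw): 
    c,s=np.cos(yaw),np.sin(yaw); x=np.array([c,s,0]);y=np.array([-s,c,0]);return R.from_matrix(np.c_[y,x,[0,0,-1]])
def Rg(rot=0):
    m=gframe(G)[0].as_matrix(); return R.from_matrix(np.c_[m[:,1],m[:,0],-m[:,2]])
def plan(wps,cur=None):
    "rows (cm, rad) from the present pose to each waypoint (pos mm, Rotation)"
    s=sense(); p0,r0=(s["eef_pos"],Rq(s["ee_rot"])) if cur is None else cur
    for p,r in wps:
        d=r0.inv().apply(np.array(p)-p0)/10; v=(r0.inv()*r).as_rotvec()
        print(" ".join("%.2f"%a for a in d)," ".join("%.3f"%a for a in v), "| rows", int(np.ceil(max(np.linalg.norm(d)*10/41.7,np.degrees(np.linalg.norm(v))/7.16))))
    print("t",round(s["time_s"],2),"pos",s["eef_pos"].round(1),"grip",round(s["grip_width"],3),"F",s["force"].round(1))
E
python3 - <<'E'
from h import *
plan([([598,-176,180],Rtab(-.205)),([598,-176,90],Rtab(-.205))])
print(sense()["joints"].round(2))
E
```

```text
50.99 -16.64 3.31 -0.000 -0.000 -1.039 | rows 13
50.99 -16.64 12.31 -0.000 -0.000 -1.039 | rows 14
t 1.6 pos [ 168.5 -497.2  213.1] grip 1.001 F [ 0.5 -0.7 -0.1]
[-1.47  0.31  1.5  -0.    1.33 -0.22]
```

step_arm --commands "0.6 51 -16.6 3.3 0 0 -1.04; 0.6 51 -16.6 3.3 0 0 -1.04; 0.6 51 -16.6 3.3 0 0 -1.04; 0.6 51 -16.6 3.3 0 0 -1.04; 0.6 51 -16.6 3.3 0 0 -1.04; 0.6 51 -16.6 3.3 0 0 -1.04; 0.6 51 -16.6 3.3 0 0 -1.04; 0.6 51 -16.6 3.3 0 0 -1.04; 0.6 51 -16.6 3.3 0 0 -1.04; 0.6 51 -16.6 3.3 0 0 -1.04; 0.6 51 -16.6 3.3 0 0 -1.04; 0.6 51 -16.6 3.3 0 0 -1.04; 0.6 51 -16.6 3.3 0 0 -1.04; 0.6 51 -16.6 3.3 0 0 -1.04; 0.6 51 -16.6 3.3 0 0 -1.04; 0.6 51 -16.6 3.3 0 0 -1.04; 0.6 51 -16.6 3.3 0 0 -1.04; 0.6 51 -16.6 3.3 0 0 -1.04" --newtons 40

```text
time_s: 3.1
eef_pos: [597.6, -177.3, 180.5]
ee_rot: [0.0, 0.776, 0.631, 0.0]
force: [-0.1, 0.2, -0.4]
grip_width: 0.599
grip_force: 0.0
```

Run:
```python
from h import *
plan([([598,-176,90],Rtab(-.205))])
s=capture("side");t=capture("top")
A=cv2.resize(s[200:380,200:440,::-1],None,fx=2,fy=2);B=cv2.resize(t[200:380,320:480,::-1],None,fx=2,fy=2)
cv2.imwrite("pics/c4.png",np.hstack([A,B]))
```

```text
0.14 0.01 9.05 0.000 0.000 -0.001 | rows 3
t 3.1 pos [ 597.6 -177.3  180.5] grip 0.599 F [-0.1  0.2 -0.4]
```

View pics/c4.png

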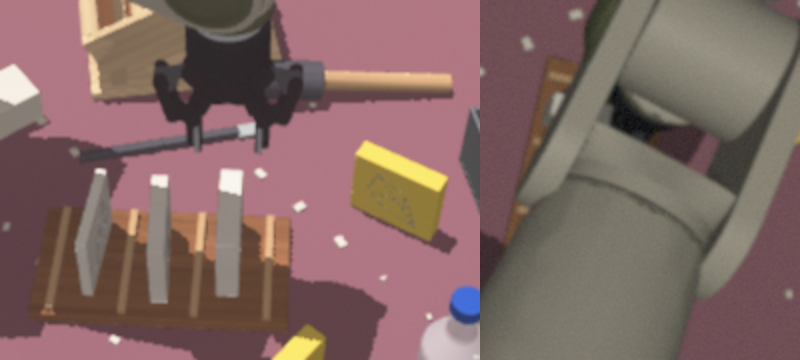

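The fingers straddle the thick tablet: tips at about (195,140) and (262,140), tablet at (230,180). Going down to grip.

step_arm --commands "0.6 0.1 0 4 0 0 0; 0.6 0.1 0 7 0 0 0; 0.6 0.1 0 9 0 0 0; 0.6 0.1 0 9 0 0 0; 0.15 0.1 0 9 0 0 0; 0.15 0.1 0 9 0 0 0; 0.15 0.1 0 9 0 0 0; 0.15 0.1 0 9 0 0 0; 0.15 0.1 0 9 0 0 0; 0.15 0.1 0 9 0 0 0; 0.15 0.1 0 9 0 0 0; 0.15 0.1 0 9 0 0 0" --newtons 40

```text
time_s: 4.2
eef_pos: [598.5, -175.3, 90.2]
ee_rot: [0.0, 0.775, 0.631, 0.0]
force: [0.2, -0.0, -0.4]
grip_width: 0.154
grip_force: 0.0
```

Run:
```python
from h import *
r=Rg(); 
d=77
for n,k in(("thick",70),("mid",0),("thin",-70)):
    print(n,[g2w(G,[k,0,z])[0].round(1).tolist() for z in(75,135,200)])
s=sense();p=s["eef_pos"]
plan([(p+[0,0,200],Rtab(-.205)),(g2w(G,[70,0,200])[0],r),(g2w(G,[70,0,135])[0],r)])
```

```text
thick [[629.3, 167.1, 187.6], [604.0, 167.8, 241.9], [576.5, 168.6, 300.8]]
mid [[565.9, 168.9, 158.0], [540.6, 169.6, 212.4], [513.1, 170.4, 271.3]]
thin [[502.5, 170.7, 128.4], [477.2, 171.4, 182.8], [449.7, 172.1, 241.7]]
-0.00 0.00 -20.00 0.000 0.000 0.001 | rows 5
33.23 -9.11 -21.07 -0.435 0.038 -0.173 | rows 10
33.71 -6.41 -15.17 -0.435 0.038 -0.173 | rows 9
t 4.2 pos [ 598.5 -175.3   90.2] grip 0.154 F [ 0.2 -0.  -0.4]
```

Run:
```python
from h import *
s=capture("side")
A=cv2.resize(s[230:380,200:360,::-1],None,fx=4,fy=4)
cv2.imwrite("pics/c5.png",A)
```

```text
(no output)
```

View pics/c5.png

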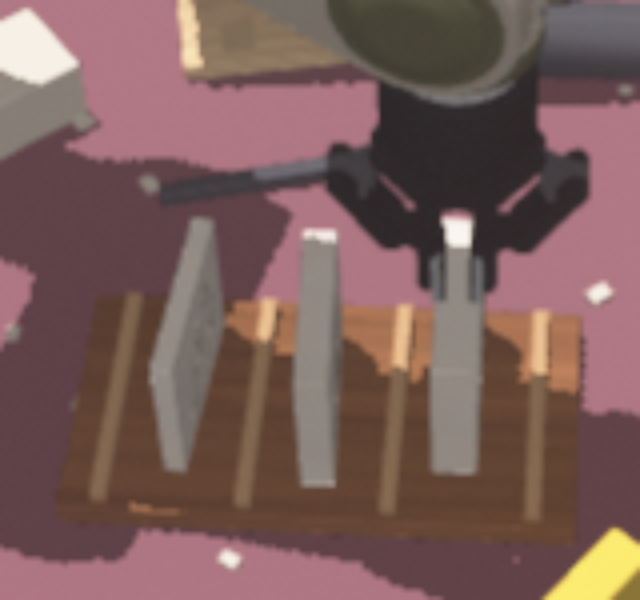

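The tablet at (458,240) lies between the fingers at (430,280) and (485,280). The opening reading isn't linear, so I'll close fully.

step_arm --commands "0 0 0 0 0 0 0; 0 0 0 0 0 0 0; 0 0 0 0 0 0 0; 0 0 0 0 0 0 0; 0 0 0 0 0 0 0; 0 0 0 0 0 0 0" --newtons 40

```text
time_s: 4.75
eef_pos: [598.4, -175.3, 90.1]
ee_rot: [0.0, 0.775, 0.631, -0.0]
force: [0.4, 0.3, -0.0]
grip_width: -0.005
grip_force: 0.0
```

Run:
```python
from h import *
s=capture("side")
A=cv2.resize(s[260:370,250:350,::-1],None,fx=5,fy=5)
cv2.imwrite("pics/c6.png",A)
print(sense()["eef_pos"], proj("side",[[598,-175,90],[598,-175,73],[598,-175,105],*box(598,-176,-.205,24)]).round(0).tolist())
```

```text
[ 598.4383452  -175.31003096   90.0964996 ] [[313.0, 308.0], [313.0, 313.0], [313.0, 303.0], [307.0, 349.0], [309.0, 311.0], [318.0, 349.0], [320.0, 311.0], [306.0, 323.0], [309.0, 285.0], [319.0, 324.0], [320.0, 285.0]]
```

View pics/c6.png

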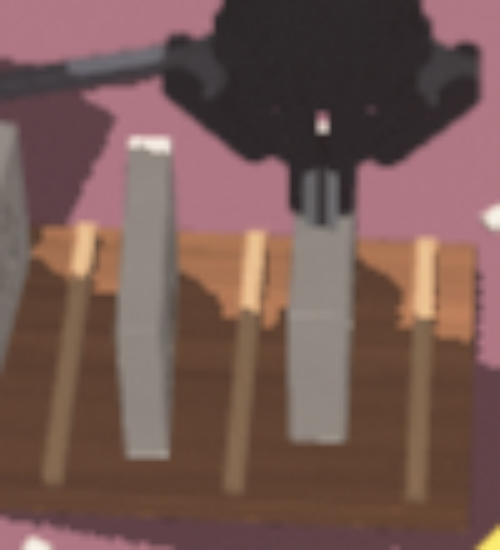

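Run:
```python
from h import *
for z in (163.5,180.5,195): print(z,proj("side",[[565,-171,z],[631,-184,z]]).round(1).tolist())
for z in (73,90,105,110): print(z,proj("side",[[598,-175,z],[598,-186,z]]).round(1).tolist())
for i in (0,1):
    print(sense()["eef_pos"],sense()["joints"].round(3))
c=capture("side"); print([ (round(d["score"],2),np.round(d["rect"]).tolist()) for l in("tablet_thick",) for d in search_frame("side",l)])
```

```text
163.5 [[296.6, 285.6], [330.6, 286.4]]
180.5 [[296.4, 280.1], [330.8, 280.8]]
195 [[296.2, 275.3], [331.0, 276.0]]
73 [[313.5, 312.7], [314.3, 316.9]]
90 [[313.4, 307.7], [314.3, 312.0]]
105 [[313.4, 303.3], [314.3, 307.5]]
110 [[313.4, 301.8], [314.3, 306.0]]
[ 598.4383452  -175.31003096   90.0964996 ] [-0.473  0.638  1.331 -0.     1.172 -0.269]
[ 598.4383452  -175.31003096   90.0964996 ] [-0.473  0.638  1.331 -0.     1.172 -0.269]
[(0.83, [398.0, 296.0, 49.0, 47.0]), (0.75, [317.0, 325.0, 13.0, 45.0]), (0.75, [341.0, 392.0, 42.0, 60.0]), (0.42, [288.0, 175.0, 86.0, 125.0])]
```

The picture shows the fingertips just above the tablet top at (314,305), about 30 mm higher than the stated tip offset. Nothing was touched, so I'll reopen, go lower and watch the force.

step_arm --commands "0.6 0 0 0 0 0 0; 0.6 0 0 0 0 0 0; 0.6 0 0 0 0 0 0; 0.6 0 0 0 0 0 0; 0.6 0 0 1 0 0 0; 0.6 0 0 2 0 0 0; 0.6 0 0 2.8 0 0 0; 0.6 0 0 2.8 0 0 0; 0 0 0 2.8 0 0 0; 0 0 0 2.8 0 0 0; 0 0 0 2.8 0 0 0; 0 0 0 2.8 0 0 0; 0 0 0 2.8 0 0 0; 0 0 0 2.8 0 0 0; 0 0 0 2.8 0 0 0" --newtons 40

```text
time_s: 6.15
eef_pos: [598.7, -175.4, 62.5]
ee_rot: [0.0, 0.775, 0.631, 0.0]
force: [1.0, 0.1, 0.5]
grip_width: 0.272
grip_force: 39.9
```

Run:
```python
from h import *
s=capture("side");print(sense()["grip_width"],sense()["grip_force"])
A=cv2.resize(s[230:380,200:360,::-1],None,fx=4,fy=4)
cv2.imwrite("pics/c7.png",A)
```

```text
0.2714032692129361 39.95344161987305
```

View pics/c7.png

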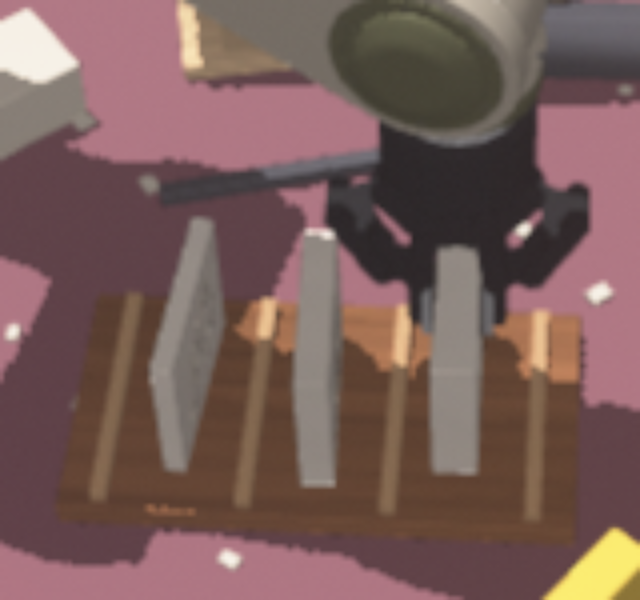

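The grip holds: opening 0.272 × 85 ≈ 23 mm, which is the 24 mm tablet. The reported TCP stays fixed relative to the tablet, so I'll lift and move to the pre-insert pose, then verify with both cameras.

Run:
```python
from h import *
r=Rg();p=sense()["eef_pos"]
plan([(p+[0,0,180],Rtab(-.205)),(g2w(G,[70,0,142])[0],r)])
```

```text
-0.00 0.02 -18.00 0.001 0.000 0.001 | rows 5
33.66 -6.71 -18.59 -0.434 0.039 -0.173 | rows 10
t 6.2 pos [ 598.7 -175.4   62.5] grip 0.271 F [ 1.6 -0.4  1.8]
```

step_arm --commands "0 0 0 -2 0 0 0; 0 0 0 -6 0 0 0; 0 0 0 -10 0 0 0; 0 0 0 -14 0 0 0; 0 0 0 -18 0 0 0; 0 33.7 -6.7 -18.6 -0.434 0.039 -0.173; 0 33.7 -6.7 -18.6 -0.434 0.039 -0.173; 0 33.7 -6.7 -18.6 -0.434 0.039 -0.173; 0 33.7 -6.7 -18.6 -0.434 0.039 -0.173; 0 33.7 -6.7 -18.6 -0.434 0.039 -0.173; 0 33.7 -6.7 -18.6 -0.434 0.039 -0.173; 0 33.7 -6.7 -18.6 -0.434 0.039 -0.173; 0 33.7 -6.7 -18.6 -0.434 0.039 -0.173; 0 33.7 -6.7 -18.6 -0.434 0.039 -0.173; 0 33.7 -6.7 -18.6 -0.434 0.039 -0.173; 0 33.7 -6.7 -18.6 -0.434 0.039 -0.173; 0 33.7 -6.7 -18.6 -0.434 0.039 -0.173; 0 33.7 -6.7 -18.6 -0.434 0.039 -0.173; 0 33.7 -6.7 -18.6 -0.434 0.039 -0.173"

```text
time_s: 7.78
eef_pos: [601.2, 166.9, 248.0]
ee_rot: [0.155, 0.701, 0.68, 0.15]
force: [-0.1, 0.5, -3.0]
grip_width: 0.273
grip_force: 40.5
```

```bash
cat >> h.py <<'E'
def tcorn(t):
    return np.array([[a*t/2,b*50,c*45] for a in(-1,1) for b in(-1,1) for c in(-1,1)])
def look(label,t,k):
    s=sense(); p=s["eef_pos"];m=Rq(s["ee_rot"]).as_matrix()
    rt=np.c_[m[:,1],m[:,0],-m[:,2]]; cen=p-rt[:,2]*2
    for c in("side","top"):
        capture(c); exp=proj(c,cen)[0]; P=proj(c,cen+tcorn(t)@rt.T)
        print(c,"expected centre",exp.round(1),"hull rect",((P.min(0)+P.max(0))/2).round(),np.ptp(P,axis=0).round())
        print("  pts",[(round(d["score"],2),np.round(d["xy"],1).tolist()) for d in spot_point(c,label) if np.linalg.norm(d["xy"]-exp)<45])
        print("  rects",[(round(d["score"],2),np.round(d["rect"],0).tolist()) for d in trace(c,label) if np.linalg.norm(d["rect"][:2]-exp)<45])
    g=gframe(G)[0].inv().apply(cen-g2w(G,[k,0,0])[0]); print("expected centre in slot frame",g.round(1),"grip",s["grip_width"])
E
python3 -c "
from h import *
look('tablet_thick',24,70)"
```

```text
side expected centre [290.4 146.4] hull rect [290. 146.] [32. 59.]
  pts [(0.57, [291.4, 145.2])]
  rects [(0.73, [291.0, 148.0, 26.0, 51.0])]
top expected centre [189.6 240.8] hull rect [187. 242.] [75. 32.]
  pts [(0.87, [189.6, 238.7])]
  rects [(0.73, [187.0, 244.0, 70.0, 37.0])]
expected centre in slot frame [ 1.000e-01 -1.000e+00  1.396e+02] grip 0.27340862669684035
```

Both cameras agree with the expected centre to within 1–2 px. Inserting along the tool z axis.

step_arm --commands "0 0 0 2 0 0 0; 0 0 0 4 0 0 0; 0 0 0 5 0 0 0; 0 0 0 5.7 0 0 0; 0 0 0 6.4 0 0 0; 0 0 0 7 0 0 0; 0 0 0 7.6 0 0 0; 0 0 0 7.6 0 0 0"

```text
time_s: 8.75
eef_pos: [633.2, 167.4, 178.2]
ee_rot: [0.154, 0.7, 0.681, 0.15]
force: [0.1, -0.1, -4.2]
grip_width: 0.273
grip_force: 40.9
```

step_arm --commands "0 0 0 0.6 0 0 0; 0 0 0 1.2 0 0 0; 0 0 0 1.6 0 0 0; 0 0 0 1.6 0 0 0"

```text
time_s: 9.08
eef_pos: [639.9, 167.2, 163.9]
ee_rot: [0.154, 0.7, 0.681, 0.15]
force: [-1.6, -0.2, -5.2]
grip_width: 0.271
grip_force: 40.7
```

step_arm --commands "0.5 0 0 0 0 0 0; 0.5 0 0 0 0 0 0; 0.5 0 0 0 0 0 0; 0.5 0 0 0 0 0 0; 0.5 0 0 -3 0 0 0; 0.5 0 0 -7 0 0 0; 0.5 0 0 -11 0 0 0; 0.5 0 0 -15 0 0 0; 0.5 0 0 -15 0 0 0"

```text
time_s: 9.83
eef_pos: [577.0, 169.7, 310.3]
ee_rot: [0.159, 0.699, 0.68, 0.156]
force: [0.3, -0.3, 1.0]
grip_width: 0.504
grip_force: 0.0
```

```bash
cat >> h.py <<'E'
def seated(label,t,k):
    rg=gframe(G)[0].as_matrix()
    for h in (45,):
        cen=g2w(G,[k,0,h])[0]
        for c in("side","top"):
            capture(c); e=proj(c,cen)[0]
            a=proj(c,g2w(G,[[k,0,90],[k,-50,90],[k,50,90]]))
            print(c,"exp centre",e.round(1),"top mid/ends",a.round(1).tolist(),[(round(d["score"],2),np.round(d["xy"],1).tolist()) for d in spot_point(c,label) if np.linalg.norm(d["xy"]-e)<45],[np.round(d["rect"]).tolist() for d in trace(c,label) if np.linalg.norm(d["rect"][:2]-e)<45])
E
python3 - <<'E'
from h import *
seated("tablet_thick",24,70)
y=-.16
plan([([526,-172,190],Rtab(y)),([526,-172,62],Rtab(y))])
E
```

```text
side exp centre [308.1 173.8] top mid/ends [[299.8, 161.0], [302.5, 174.8], [297.3, 147.8]] [(0.57, [309.1, 171.7])] [[303.0, 165.0, 21.0, 38.0]]
top exp centre [202.6 226.6] top mid/ends [[196.6, 233.0], [224.8, 234.4], [168.3, 231.6]] [(0.78, [201.7, 226.4])] [[200.0, 231.0, 60.0, 29.0]]
-34.21 -8.29 8.17 0.432 -0.029 0.130 | rows 9
-34.21 -13.65 19.79 0.432 -0.029 0.130 | rows 11
t 10.13 pos [576.7 168.8 299. ] grip 0.502 F [-0.   0.1  0.5]
```

Thick is home: the measured centre matches the expected seated centre to within 1–2 px. Next is mid.

step_arm --commands "0.5 -34.2 -8.3 8.2 0.432 -0.029 0.13; 0.5 -34.2 -8.3 8.2 0.432 -0.029 0.13; 0.5 -34.2 -8.3 8.2 0.432 -0.029 0.13; 0.5 -34.2 -8.3 8.2 0.432 -0.029 0.13; 0.5 -34.2 -8.3 8.2 0.432 -0.029 0.13; 0.5 -34.2 -8.3 8.2 0.432 -0.029 0.13; 0.5 -34.2 -8.3 8.2 0.432 -0.029 0.13; 0.5 -34.2 -8.3 8.2 0.432 -0.029 0.13; 0.5 -34.2 -8.3 8.2 0.432 -0.029 0.13; 0.5 -34.2 -8.3 8.2 0.432 -0.029 0.13; 0.5 -34.2 -8.3 8.2 0.432 -0.029 0.13; 0.5 -34.2 -8.3 8.2 0.432 -0.029 0.13; 0.5 -34.2 -8.3 8.2 0.432 -0.029 0.13"

```text
time_s: 11.22
eef_pos: [526.7, -170.8, 191.1]
ee_rot: [0.001, 0.761, 0.649, 0.001]
force: [0.4, 0.2, 0.5]
grip_width: 0.498
grip_force: 0.0
```

Run:
```python
from h import *
plan([([526,-172,62],Rtab(-.16))])
```

```text
-0.14 -0.09 12.91 0.003 -0.001 0.001 | rows 4
t 11.22 pos [ 526.7 -170.8  191.1] grip 0.498 F [0.4 0.2 0.5]
```

step_arm --commands "0.5 -0.1 -0.1 4 0.003 0 0; 0.5 -0.1 -0.1 8 0.003 0 0; 0.5 -0.1 -0.1 10.5 0.003 0 0; 0.5 -0.1 -0.1 12.9 0.003 0 0; 0.5 -0.1 -0.1 12.9 0.003 0 0; 0 -0.1 -0.1 12.9 0.003 0 0; 0 -0.1 -0.1 12.9 0.003 0 0; 0 -0.1 -0.1 12.9 0.003 0 0; 0 -0.1 -0.1 12.9 0.003 0 0; 0 -0.1 -0.1 12.9 0.003 0 0; 0 -0.1 -0.1 12.9 0.003 0 0; 0 -0.1 -0.1 12.9 0.003 0 0" --newtons 40

```text
time_s: 12.22
eef_pos: [526.6, -172.7, 64.0]
ee_rot: [0.001, 0.761, 0.648, 0.001]
force: [-0.3, 1.8, 7.3]
grip_width: 0.202
grip_force: 42.5
```

Run:
```python
from h import *
r=Rg();p=sense()["eef_pos"]
plan([(p+[0,0,180],Rtab(-.16)),(g2w(G,[0,0,142])[0],r)])
```

```text
-0.00 0.05 -18.00 0.003 0.000 -0.000 | rows 5
33.97 -4.33 -15.49 -0.433 0.029 -0.130 | rows 10
t 12.22 pos [ 526.6 -172.7   64. ] grip 0.202 F [-0.3  1.8  7.3]
```

Opening 0.202 ≈ 17–18 mm: this is the mid tablet.

step_arm --commands "0 0 0 -2 0 0 0; 0 0 0 -6 0 0 0; 0 0 0 -10 0 0 0; 0 0 0 -14 0 0 0; 0 0 0 -18 0 0 0; 0 34 -4.3 -15.5 -0.433 0.029 -0.13; 0 34 -4.3 -15.5 -0.433 0.029 -0.13; 0 34 -4.3 -15.5 -0.433 0.029 -0.13; 0 34 -4.3 -15.5 -0.433 0.029 -0.13; 0 34 -4.3 -15.5 -0.433 0.029 -0.13; 0 34 -4.3 -15.5 -0.433 0.029 -0.13; 0 34 -4.3 -15.5 -0.433 0.029 -0.13; 0 34 -4.3 -15.5 -0.433 0.029 -0.13; 0 34 -4.3 -15.5 -0.433 0.029 -0.13; 0 34 -4.3 -15.5 -0.433 0.029 -0.13; 0 34 -4.3 -15.5 -0.433 0.029 -0.13; 0 34 -4.3 -15.5 -0.433 0.029 -0.13; 0 34 -4.3 -15.5 -0.433 0.029 -0.13; 0 34 -4.3 -15.5 -0.433 0.029 -0.13"

```text
time_s: 13.8
eef_pos: [537.6, 168.7, 217.6]
ee_rot: [0.154, 0.701, 0.68, 0.15]
force: [0.4, -0.1, -1.6]
grip_width: 0.202
grip_force: 41.2
```

```bash
python3 -c "
from h import *
look('tablet_mid',18,0)"
```

```text
side expected centre [263.1 159.4] hull rect [263. 159.] [29. 57.]
  pts [(0.82, [265.9, 157.7])]
  rects [(0.56, [266.0, 162.0, 25.0, 49.0])]
top expected centre [190.9 280.1] hull rect [189. 281.] [73. 32.]
  pts [(0.93, [191.5, 284.7])]
  rects [(0.76, [187.0, 282.0, 75.0, 26.0])]
expected centre in slot frame [ -0.5  -1.  139. ] grip 0.20234981696565585
```

step_arm --commands "0 0 0 2 0 0 0; 0 0 0 4 0 0 0; 0 0 0 5 0 0 0; 0 0 0 5.7 0 0 0; 0 0 0 6.4 0 0 0; 0 0 0 7 0 0 0; 0 0 0 7.6 0 0 0; 0 0 0 7.6 0 0 0"

```text
time_s: 14.77
eef_pos: [569.3, 169.0, 147.5]
ee_rot: [0.153, 0.7, 0.681, 0.15]
force: [0.0, 0.4, -2.0]
grip_width: 0.202
grip_force: 41.2
```

step_arm --commands "0 0 0 0.6 0 0 0; 0 0 0 1.2 0 0 0; 0 0 0 1.6 0 0 0; 0 0 0 1.6 0 0 0"

```text
time_s: 15.1
eef_pos: [576.6, 168.8, 135.0]
ee_rot: [0.154, 0.7, 0.681, 0.151]
force: [-5.8, -3.1, 9.0]
grip_width: 0.202
grip_force: 43.2
```

step_arm --commands "0.45 0 0 0 0 0 0; 0.45 0 0 0 0 0 0; 0.45 0 0 0 0 0 0; 0.45 0 0 0 0 0 0; 0.45 0 0 -3 0 0 0; 0.45 0 0 -7 0 0 0; 0.45 0 0 -11 0 0 0; 0.45 0 0 -15 0 0 0; 0.45 0 0 -15 0 0 0"

```text
time_s: 15.85
eef_pos: [513.6, 171.3, 278.0]
ee_rot: [0.157, 0.699, 0.68, 0.155]
force: [0.4, 1.2, 0.8]
grip_width: 0.45
grip_force: 0.0
```

Run:
```python
from h import *
seated("tablet_mid",18,0)
y=-.28
plan([([460,-151,190],Rtab(y)),([460,-151,62],Rtab(y))])
```

```text
side exp centre [282.  185.6] top mid/ends [[273.2, 173.2], [275.2, 187.1], [271.3, 159.9]] [(0.89, [280.6, 186.0]), (0.22, [284.2, 169.8])] [[282.0, 175.0, 112.0, 126.0], [278.0, 181.0, 23.0, 42.0]]
top exp centre [203.3 262. ] top mid/ends [[197.5, 270.0], [225.0, 271.3], [169.9, 268.7]] [(0.93, [198.1, 266.7])] [[201.0, 271.0, 63.0, 21.0]]
-32.28 -7.24 5.27 0.428 -0.055 0.248 | rows 9
-32.28 -12.58 16.90 0.428 -0.055 0.248 | rows 10
t 16.15 pos [513.  170.3 268.3] grip 0.45 F [-0.2 -1.2  0.2]
```

step_arm --commands "0.45 -32.3 -7.2 5.3 0.428 -0.055 0.248; 0.45 -32.3 -7.2 5.3 0.428 -0.055 0.248; 0.45 -32.3 -7.2 5.3 0.428 -0.055 0.248; 0.45 -32.3 -7.2 5.3 0.428 -0.055 0.248; 0.45 -32.3 -7.2 5.3 0.428 -0.055 0.248; 0.45 -32.3 -7.2 5.3 0.428 -0.055 0.248; 0.45 -32.3 -7.2 5.3 0.428 -0.055 0.248; 0.45 -32.3 -7.2 5.3 0.428 -0.055 0.248; 0.45 -32.3 -7.2 5.3 0.428 -0.055 0.248; 0.45 -32.3 -7.2 5.3 0.428 -0.055 0.248; 0.45 -32.3 -7.2 5.3 0.428 -0.055 0.248; 0.45 -32.3 -7.2 5.3 0.428 -0.055 0.248; 0.45 -32.3 -7.2 5.3 0.428 -0.055 0.248"

```text
time_s: 17.23
eef_pos: [461.3, -149.9, 191.4]
ee_rot: [0.001, 0.798, 0.602, 0.001]
force: [-1.2, 0.5, -0.4]
grip_width: 0.447
grip_force: 0.0
```

Run:
```python
from h import *
plan([([460,-151,62],Rtab(-.28))])
```

```text
-0.15 -0.13 12.94 0.003 -0.001 0.002 | rows 4
t 17.23 pos [ 461.3 -149.9  191.4] grip 0.447 F [-1.2  0.5 -0.4]
```

step_arm --commands "0.45 -0.1 -0.1 4 0.003 0 0; 0.45 -0.1 -0.1 8 0.003 0 0; 0.45 -0.1 -0.1 10.5 0.003 0 0; 0.45 -0.1 -0.1 12.9 0.003 0 0; 0.45 -0.1 -0.1 12.9 0.003 0 0; 0 -0.1 -0.1 12.9 0.003 0 0; 0 -0.1 -0.1 12.9 0.003 0 0; 0 -0.1 -0.1 12.9 0.003 0 0; 0 -0.1 -0.1 12.9 0.003 0 0; 0 -0.1 -0.1 12.9 0.003 0 0; 0 -0.1 -0.1 12.9 0.003 0 0; 0 -0.1 -0.1 12.9 0.003 0 0" --newtons 40

```text
time_s: 18.23
eef_pos: [461.1, -152.0, 64.0]
ee_rot: [0.001, 0.799, 0.602, 0.001]
force: [0.0, 2.5, 8.3]
grip_width: 0.13
grip_force: 45.4
```

Run:
```python
from h import *
r=Rg();p=sense()["eef_pos"]
plan([(p+[0,0,180],Rtab(-.28)),(g2w(G,[-70,0,142])[0],r)])
```

```text
0.01 0.05 -18.00 0.003 -0.001 -0.000 | rows 5
31.45 -7.64 -12.52 -0.431 0.055 -0.248 | rows 9
t 18.23 pos [ 461.1 -152.    64. ] grip 0.13 F [0.  2.5 8.3]
```

Opening 0.13 ≈ 11–12 mm: the thin tablet.

step_arm --commands "0 0 0 -2 0 0 0; 0 0 0 -6 0 0 0; 0 0 0 -10 0 0 0; 0 0 0 -14 0 0 0; 0 0 0 -18 0 0 0; 0 31.5 -7.6 -12.5 -0.431 0.055 -0.248; 0 31.5 -7.6 -12.5 -0.431 0.055 -0.248; 0 31.5 -7.6 -12.5 -0.431 0.055 -0.248; 0 31.5 -7.6 -12.5 -0.431 0.055 -0.248; 0 31.5 -7.6 -12.5 -0.431 0.055 -0.248; 0 31.5 -7.6 -12.5 -0.431 0.055 -0.248; 0 31.5 -7.6 -12.5 -0.431 0.055 -0.248; 0 31.5 -7.6 -12.5 -0.431 0.055 -0.248; 0 31.5 -7.6 -12.5 -0.431 0.055 -0.248; 0 31.5 -7.6 -12.5 -0.431 0.055 -0.248; 0 31.5 -7.6 -12.5 -0.431 0.055 -0.248; 0 31.5 -7.6 -12.5 -0.431 0.055 -0.248; 0 31.5 -7.6 -12.5 -0.431 0.055 -0.248; 0 31.5 -7.6 -12.5 -0.431 0.055 -0.248"

```text
time_s: 19.82
eef_pos: [474.4, 170.8, 188.0]
ee_rot: [0.154, 0.701, 0.68, 0.15]
force: [-0.4, 0.2, -1.2]
grip_width: 0.128
grip_force: 44.3
```

```bash
python3 -c "
from h import *
look('tablet_thin',12,-70)"
```

```text
side expected centre [236.6 171.7] hull rect [237. 172.] [26. 55.]
  pts [(0.95, [235.0, 175.9])]
  rects [(0.78, [239.0, 179.0, 26.0, 41.0])]
top expected centre [191.8 317.1] hull rect [190. 318.] [71. 32.]
  pts [(0.67, [191.0, 314.6])]
  rects [(0.74, [192.0, 321.0, 72.0, 30.0])]
expected centre in slot frame [ -0.3  -0.7 138.9] grip 0.12797781037265954
```

step_arm --commands "0 0 0 2 0 0 0; 0 0 0 4 0 0 0; 0 0 0 5 0 0 0; 0 0 0 5.7 0 0 0; 0 0 0 6.4 0 0 0; 0 0 0 7 0 0 0; 0 0 0 7.6 0 0 0; 0 0 0 7.6 0 0 0"

```text
time_s: 20.78
eef_pos: [506.0, 171.0, 118.0]
ee_rot: [0.153, 0.7, 0.681, 0.15]
force: [-0.2, 0.0, -1.7]
grip_width: 0.13
grip_force: 44.2
```

step_arm --commands "0 0 0 0.6 0 0 0; 0 0 0 1.2 0 0 0; 0 0 0 1.5 0 0 0; 0 0 0 1.5 0 0 0"

```text
time_s: 21.12
eef_pos: [512.7, 170.9, 105.4]
ee_rot: [0.154, 0.7, 0.681, 0.151]
force: [-2.1, -1.6, 2.4]
grip_width: 0.131
grip_force: 44.9
```

step_arm --commands "0.4 0 0 0 0 0 0; 0.4 0 0 0 0 0 0; 0.4 0 0 0 0 0 0; 0.4 0 0 0 0 0 0; 0.4 0 0 -3 0 0 0; 0.4 0 0 -7 0 0 0; 0.4 0 0 -11 0 0 0; 0.4 0 0 -15 0 0 0; 0.6 0 0 -18 0 0 0; 0.6 0 0 -18 0 0 0"

```text
time_s: 21.95
eef_pos: [437.1, 173.5, 274.6]
ee_rot: [0.156, 0.699, 0.68, 0.155]
force: [0.2, -0.5, 1.6]
grip_width: 0.601
grip_force: 0.0
```

```bash
cat >> h.py <<'E'
def knobg(a,kx=0):
    return np.array([kx,74,20])+R.from_rotvec([-a,0,0]).apply([0,-81,113.])
E
python3 - <<'E'
from h import *
seated("tablet_thin",12,-70)
for c in CM: print(c,[(round(d["score"],2),np.round(d["xy"],1).tolist()) for d in spot_point(c,"keeper_knob")],[(round(d["score"],2),np.round(d["xy"],1).tolist()) for d in spot_point(c,"keeper_hinge")])
print("model knob",[proj(c,g2w(G,knobg(1.346)))[0].round(1).tolist() for c in CM], knobg(1.346).round(1))
s=capture("side");t=capture("top");o=np.zeros((560,800,3),np.uint8)
def draw(c,im,x0,x1,y0,y1,f,ox):
    A=cv2.resize(im[y0:y1,x0:x1,::-1],None,fx=f,fy=f,interpolation=2)
    for k,T in((-70,12),(0,18),(70,24)):
        q=(proj(c,g2w(G,[[k+a*T/2,b*50,90] for a,b in((-1,-1),(1,-1),(1,1),(-1,1))]))-[x0,y0]+.5)*f
        cv2.polylines(A,[q.round().astype(np.int32)],True,(0,0,255),1)
    o[:A.shape[0],ox:ox+A.shape[1]]=A
draw("top",t,80,240,190,335,2.8,0); draw("side",s,230,345,110,245,3,450)
cv2.imwrite("pics/c8.png",o)
E
```

```text
side exp centre [256.4 197.2] top mid/ends [[247.2, 185.1], [248.5, 199.2], [245.9, 171.7]] [(0.57, [255.1, 200.1])] [[251.0, 194.0, 21.0, 36.0]]
top exp centre [204.  295.7] top mid/ends [[198.3, 305.3], [225.2, 306.5], [171.4, 304.0]] [(0.92, [202.4, 299.2])] [[204.0, 304.0, 65.0, 27.0]]
side [(0.72, [262.2, 119.8])] [(0.66, [283.9, 168.9]), (0.62, [315.6, 184.6])]
top [(0.81, [96.6, 271.8]), (0.51, [166.2, 258.3])] [(0.89, [165.3, 257.2])]
model knob [[260.8, 121.7], [96.8, 272.1]] [  0.  166.1 124.2]
```

View pics/c8.png

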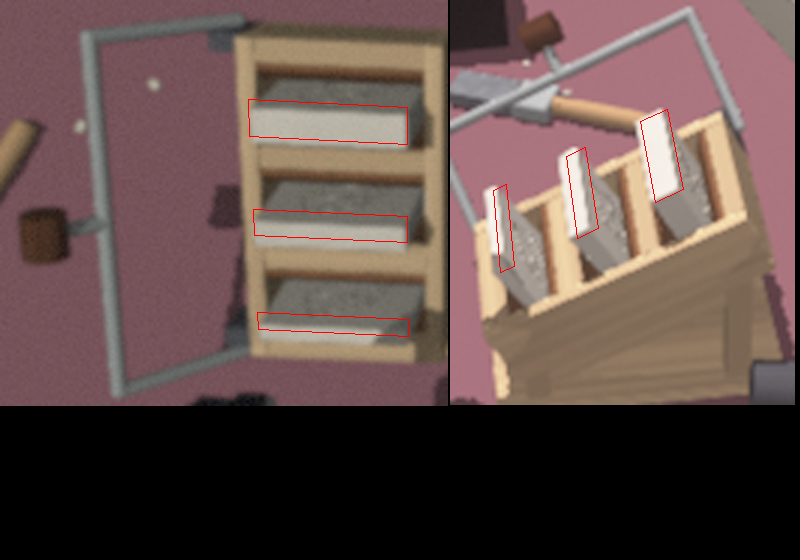

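Last picture: all three cream tops lie on their predicted outlines in both crops (top view (328,122), (330,235) and (320,332)), so they stand home. The keeper is still open with its knob at (43,237). Next the knob, with the fingers reaching 12 mm past its centre.

Run:
```python
from h import *
k=knobg(1.346); r=Rg()
plan([(g2w(G,k+[0,0,50])[0],r),(g2w(G,k-[0,0,31])[0],r)])
```

```text
16.58 7.06 5.51 -0.004 -0.001 -0.001 | rows 5
16.58 7.09 13.61 -0.004 -0.001 -0.001 | rows 6
t 22.55 pos [436.8 172.8 268. ] grip 0.597 F [-0.6 -0.3 -0.2]
```

step_arm --commands "0.6 16.6 7.1 5.5 -0.004 0 0; 0.6 16.6 7.1 5.5 -0.004 0 0; 0.6 16.6 7.1 5.5 -0.004 0 0; 0.6 16.6 7.1 5.5 -0.004 0 0; 0.6 16.6 7.1 5.5 -0.004 0 0; 0.6 16.6 7.1 5.5 -0.004 0 0; 0.6 16.6 7.1 5.5 -0.004 0 0; 0.6 16.6 7.1 5.5 -0.004 0 0; 0.6 16.6 7.1 8 -0.004 0 0; 0.6 16.6 7.1 10 -0.004 0 0; 0.6 16.6 7.1 12 -0.004 0 0; 0.6 16.6 7.1 13.6 -0.004 0 0; 0.6 16.6 7.1 13.6 -0.004 0 0"

```text
time_s: 23.63
eef_pos: [562.5, 333.5, 172.3]
ee_rot: [0.154, 0.701, 0.68, 0.149]
force: [-0.1, 1.0, -0.3]
grip_width: 0.602
grip_force: 0.0
```

Run:
```python
from h import *
k=knobg(1.346); plan([(g2w(G,k-[0,0,31])[0],Rg())])
for c in CM:
    capture(c); print(c,[(round(d["score"],2),np.round(d["xy"],1).tolist()) for d in spot_point(c,"keeper_knob")])
```

```text
0.16 0.12 -0.17 -0.003 0.001 -0.002 | rows 1
t 23.63 pos [562.5 333.5 172.3] grip 0.602 F [-0.1  1.  -0.3]
side [(0.7, [259.2, 121.2])]
top [(0.76, [97.1, 274.7])]
```

step_arm --commands "0 0.1 0.1 0 0 0 0; 0 0.1 0.1 0 0 0 0; 0 0.1 0.1 0 0 0 0; 0 0.1 0.1 0 0 0 0; 0 0.1 0.1 0 0 0 0; 0 0.1 0.1 0 0 0 0; 0 0.1 0.1 0 0 0 0" --newtons 25

```text
time_s: 24.42
eef_pos: [560.0, 337.9, 174.4]
ee_rot: [0.152, 0.7, 0.681, 0.149]
force: [-21.6, 6.3, 1.2]
grip_width: 0.342
grip_force: 26.6
```

Run:
```python
from h import *
k=knobg(1.346)
for a in np.r_[np.linspace(1.346,-.03,18)]:
    d=knobg(a)-k; print("%.2f: x %.1f z %.1f"%(a,d[1]/10,-d[2]/10))
```

```text
1.35: x 0.0 z -0.0
1.27: x -0.9 z -0.7
1.18: x -1.8 z -1.3
1.10: x -2.8 z -1.9
1.02: x -3.8 z -2.4
0.94: x -4.8 z -2.8
0.86: x -5.9 z -3.1
0.78: x -7.0 z -3.3
0.70: x -8.1 z -3.4
0.62: x -9.3 z -3.5
0.54: x -10.4 z -3.4
0.46: x -11.5 z -3.3
0.37: x -12.6 z -3.1
0.29: x -13.7 z -2.7
0.21: x -14.7 z -2.3
0.13: x -15.8 z -1.9
0.05: x -16.7 z -1.3
-0.03: x -17.6 z -0.6
```

The knob is held: 0.342 × 85 ≈ 29 mm. There is a 21 N sideways load, so I'll relieve it with y −0.3 and then swing.

step_arm --commands "0 0 -0.3 0 0 0 0; 0 -0.9 -0.3 -0.7 0 0 0; 0 -1.8 -0.3 -1.3 0 0 0; 0 -2.8 -0.3 -1.9 0 0 0; 0 -3.8 -0.3 -2.4 0 0 0; 0 -4.8 -0.3 -2.8 0 0 0; 0 -4.8 -0.3 -2.8 0 0 0"

```text
time_s: 25.0
eef_pos: [547.1, 286.9, 199.8]
ee_rot: [0.155, 0.701, 0.68, 0.151]
force: [-7.8, 0.9, -1.9]
grip_width: 0.344
grip_force: 26.7
```

step_arm --commands "0 -1.1 -0.1 -0.3 0 0 0; 0 -2.2 -0.1 -0.5 0 0 0; 0 -3.3 -0.1 -0.6 0 0 0; 0 -4.5 -0.1 -0.7 0 0 0; 0 -5.6 -0.1 -0.6 0 0 0; 0 -6.7 -0.1 -0.5 0 0 0; 0 -7.8 -0.1 -0.3 0 0 0; 0 -8.9 -0.1 0.1 0 0 0; 0 -9.9 -0.1 0.5 0 0 0; 0 -11 -0.1 0.9 0 0 0; 0 -11 -0.1 0.9 0 0 0"

```text
time_s: 25.92
eef_pos: [548.5, 176.6, 191.5]
ee_rot: [0.156, 0.701, 0.68, 0.152]
force: [1.3, -0.6, 0.3]
grip_width: 0.347
grip_force: 27.0
```

step_arm --commands "0 -0.5 0 0.3 0 0 0; 0 -0.9 0 0.6 0 0 0; 0 -1.4 0 0.9 0 0 0; 0 -1.8 0 1.3 0 0 0; 0 -1.8 0 1.3 0 0 0; 0 -1.8 0 1.3 0 0 0"

```text
time_s: 26.42
eef_pos: [553.2, 159.2, 180.7]
ee_rot: [0.157, 0.7, 0.68, 0.152]
force: [-8.3, -8.9, 10.2]
grip_width: 0.345
grip_force: 31.0
```

Run:
```python
from h import *
s=sense(); print(gframe(G)[0].inv().apply(s["eef_pos"]-np.array(G[:3])).round(1), "exp shut",knobg(0)-[0,0,31],"F gauge",gframe(G)[0].inv().apply(s["force"]).round(1))
```

```text
[ -1.6 -10.  100.9] exp shut [  0.  -7. 102.] F gauge [-3.  -9.1 12.6]
```

step_arm --commands "0 -0.4 0 0.1 0 0 0; 0 -0.6 0 0.2 0 0 0; 0 -0.8 0 0.4 0 0 0; 0 -0.8 0 0.4 0 0 0; 0 -0.8 0 0.4 0 0 0"

```text
time_s: 26.83
eef_pos: [555.1, 152.2, 176.3]
ee_rot: [0.156, 0.7, 0.68, 0.152]
force: [1.5, -3.7, 4.0]
grip_width: 0.343
grip_force: 29.8
```

Run:
```python
from h import *
s=sense(); print(gframe(G)[0].inv().apply(s["eef_pos"]-np.array(G[:3])).round(1),"F gauge",gframe(G)[0].inv().apply(s["force"]).round(1))
```

```text
[ -1.6 -17.   96. ] F gauge [ 3.1 -3.7  3. ]
```

Run:
```python
from h import *
for a in(.15,.08,0,-.05): print(a,[proj(c,g2w(G,knobg(a)))[0].round(1).tolist() for c in CM])
for i in range(2):
  for c in CM:
    capture(c); print(c,[(round(d["score"],2),np.round(d["xy"],1).tolist()) for d in spot_point(c,"keeper_knob")],[(round(d["score"],2),np.round(d["rect"],1).tolist()) for d in search_frame(c,"keeper_knob")])
```

```text
0.15 [[261.9, 154.7], [183.2, 280.5]]
0.08 [[263.2, 158.4], [189.0, 279.8]]
0 [[264.8, 162.7], [195.3, 278.7]]
-0.05 [[265.8, 165.5], [199.1, 278.0]]
side [(0.66, [264.3, 161.9])] [(0.95, [276.7, 166.1, 103.4, 53.1]), (0.3, [252.5, 193.8, 22.4, 30.8])]
top [] [(0.91, [178.1, 227.4, 21.9, 61.7])]
side [(0.77, [261.3, 160.7])] [(0.85, [277.1, 165.4, 104.3, 49.5])]
top [] [(0.72, [178.6, 235.7, 24.5, 78.3])]
```

step_arm --commands "0 -0.3 0 0.2 0 0 0; 0 -0.6 0 0.5 0 0 0; 0 -0.6 0 0.5 0 0 0; 0 -0.6 0 0.5 0 0 0"

```text
time_s: 27.77
eef_pos: [556.4, 149.2, 173.7]
ee_rot: [0.155, 0.699, 0.68, 0.155]
force: [-13.3, 15.4, 22.9]
grip_width: 0.345
grip_force: 31.0
```

Run:
```python
from h import *
s=sense(); print(gframe(G)[0].inv().apply(s["eef_pos"]-np.array(G[:3])).round(1),"F gauge",gframe(G)[0].inv().apply(s["force"]).round(1))
```

```text
[ -1.5 -20.   93. ] F gauge [-2.8 15.  26.6]
```

Firm stop at about 28 N along the closing direction, so the keeper is shut. Releasing and backing off.

step_arm --commands "0 0.3 0 -0.2 0 0 0; 0.6 0.3 0 -0.2 0 0 0; 0.6 0.3 0 -0.2 0 0 0; 0.6 0.3 0 -0.2 0 0 0; 0.6 0.3 0 -0.2 0 0 0; 0.6 0.3 0 -3 0 0 0; 0.6 0.3 0 -7 0 0 0; 0.6 0.3 0 -11 0 0 0; 0.6 0.3 0 -15 0 0 0; 0.6 -10 -12 -18 0 0 0; 0.6 -10 -12 -18 0 0 0; 0.6 -20 -18 -18 0 0 0; 0.6 -20 -18 -18 0 0 0; 0.6 -20 -18 -18 0 0 0; 0.6 -20 -18 -18 0 0 0; 0.6 -20 -18 -18 0 0 0; 0.6 -20 -18 -18 0 0 0; 0.6 -20 -18 -18 0 0 0"

```text
time_s: 29.27
eef_pos: [309.7, -49.8, 256.5]
ee_rot: [0.156, 0.703, 0.677, 0.151]
force: [0.4, 0.0, -0.3]
grip_width: 0.599
grip_force: 0.0
```

Run:
```python
from h import *
for c in CM:
    im=capture(c); cv2.imwrite(f"pics/end_{c}.png",im[:,:,::-1]); print(c,[(round(d["score"],2),np.round(d["xy"],1).tolist()) for d in spot_point(c,"keeper_knob")])
    for l,k in(("tablet_thin",-70),("tablet_mid",0),("tablet_thick",70)):
        print(l,proj(c,g2w(G,[k,0,45]))[0].round(1),[(round(d["score"],2),np.round(d["xy"],1).tolist()) for d in spot_point(c,l)][:4])
s=sense();print(s["force"],s["grip_width"],s["eef_pos"])
```

```text
side [(0.62, [266.8, 161.8])]
tablet_thin [256.4 197.2] [(0.96, [252.2, 200.0]), (0.71, [263.1, 161.0])]
tablet_mid [282.  185.6] [(0.79, [280.2, 186.3]), (0.49, [307.3, 173.7]), (0.2, [291.4, 195.9])]
tablet_thick [308.1 173.8] [(0.95, [396.2, 296.4]), (0.75, [309.5, 174.3]), (0.58, [339.4, 393.4]), (0.23, [267.8, 207.7])]
top [(0.61, [194.7, 277.2])]
tablet_thin [204.  295.7] [(0.65, [204.7, 296.7])]
tablet_mid [203.3 262. ] [(0.55, [201.9, 269.7])]
tablet_thick [202.6 226.6] [(0.84, [203.7, 226.6]), (0.65, [457.5, 248.1]), (0.63, [359.3, 175.0])]
[ 0.63622944 -0.48982771  1.52111178] 0.5972863588713538 [311.53859801 -46.10064785 257.25807793]
```

The knob reads (195,277) from the top and (267,162) from the side, which matches the shut position, and the tablets are unchanged. Handing in.

```bash
python3 -c "
from rig import *
print(finish_job())"
```

```text
the job is handed in; nothing more can be done
None
```

I put all three tablets in their own slots, shut the keeper against its stop, let go, and handed the job in about 30 s into the 72 s allowed; the hand-in returned no verdict.

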